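Clamp the lure blank and cure its nose

ROBOT

A 6-joint arm with a two-finger parallel gripper is mounted at the origin on the work surface. World frame = base frame: x ahead of the robot, y to its left, z up, the work surface at z = 0. Lengths are in m, angles in rad, forces in N, time in s.
With the tool pointing down it reaches from about 0.325 to 0.75 m from the base axis. Payload 7.6 kg.
Tool frame: the origin (TCP) lies at the very end of the fingers, on their centre line; the grasp point (between the pads) lies ctrl.grip_point_offset behind it (ctrl.grip_point_offset is the distance from the TCP to the grasp point, in m); y points along the fingers, z is the direction in which the jaws open and shut, and the axes are right-handed (so a half turn about y gives the same grasp; the last joint's range is limited). The gripper opens to 85 mm and grips with 20 to 120 N. Pads are 22 mm wide; open, the fingers measure 114 mm over their backs; the gripper's body (76 mm by 85 mm) begins 54 mm behind the grasp point. The pads swing forward as they close: fully open they stand 13 mm farther back than shut.
Start: joints at [-1.196, 0.052, 1.401, -0, 1.689, -0.07], TCP at [0.226, -0.474, 0.231] pointing down, gripper open.
Joint ranges: [-2.9, 2.9], [-0.91, 2.17], [0.12, 2.37], [-1.06, 4.2], [0.26, 2.73], [-2.93, 2.93]. Speed limits (rad/s): [2.57, 2.57, 3.01, 3.14, 3.14, 3.14].

INTERFACE

Orientations are given as a unit quaternion [x, y, z, w].
In Python, from plant import ctrl, optics, nets gives the robot as it stands. The module is installed in compiled form; this text tells all that it offers.
- The arm moves only by the tool servo_tool, never from a script. Its argument "series" is a list that holds one entry, the list of rows, each a list of 5 numbers: the shift along the world's x, y, z in mm, then the turn about the world's z in degrees, then the opening, from 0 (shut) to 1 (fully open). A call has 1 to 5 rows; each row shifts and turns the pose as measured when the row begins; what a row does not reach is not made up. A row lasts 1/12 s, in which the tool goes at most 41.7 mm and 7.16 degrees, less where a joint would pass 70% of its speed; a pose out of reach is approached as far as the arm can. A call is refused whole if a number of a shift passes 41.7 or a number of a turn 7.16, either way. A call with a gripper value outside its range is refused whole. The fingers move at their own pace and stop on an object; the grip force is fixed at half the most. Time passes only in rows, so rows that do not move let the fingers close. It gives the time, the measured TCP pose, the force and the opening at its end, in the units of the state.
- ctrl.get_obs(): the state, without advancing time (a new reading comes with each control period).
- optics.camera(name): name is "side" or "top"; returns (picture, depth): 400x640x3 uint8, blue, green, red; 400x640 float32, m along the optical axis (not along the pixel's ray), 0 where there is no reading.
- optics.get_calibration(name): a dict with "fovy" (degrees; the focal length in pixels is half the picture's height over the tangent of half this angle, whatever the lens; pixels are square), "cx", "cy" (the principal point, pixels), "distortion" ([k1, k2, p1, p2, k3] as OpenCV has them; the pictures are not rectified), "extrinsics" (4x4, takes a point from camera to world coordinates). Camera axes: x right, y down, z forward; pixel columns grow to the right and rows downward; lengths in m; the calibration is good to about 2 mm. A picture is of the moment at which its call begins. get_calibration takes no time and is no camera call.
- ctrl.close_job(): hands the job in, once; it reports no verdict.
Trained networks look in the newest picture that a camera, given by its name, has taken for a name from the list of things; names that differ only in an ending like _2 or _b are one class to them, and where a whole thing is asked for, a point or a joint stands for the part that bears it (a point fixed in the world has none). Each returns a list of dicts, best first, with "score" (0 to 1); they miss things now and then, are a little off and sometimes report something else, mostly with a low value. They report only what shows in the picture. A call takes as long as a camera call. They do not tell look-alikes from the thing itself.
- nets.spot_in(camera, label): "at" ([column, row] in pixels, amid what is visible of it).
The state is a dict: "clock": time; "joint_positions": joint angles; "joint_velocities": joint speeds; "tau": joint torques, N m; "tool_pos": TCP position; "ee_rot": TCP orientation; "wrist_force": force on the tool from outside, world axes, zero at the start; "wrist_torque": the same for the moment, N m; "opening": finger opening in m.
Only numpy, scipy, OpenCV 4.12 (cv2) and the standard library are available. Lean on these libraries where they do the work, as an engineer would, in place of code of your own. Each camera call takes 0.05 s, during which the arm holds its last target. There are 200 camera calls.

TASK

Crank the vise shut on the fishing-lure blank that stands between its jaws, until you feel it is held firmly; do not crush it. Then take the UV lamp off its pad, shine it straight at the blank's nose from about 5 cm for two seconds without touching the blank, and lay the lamp back flat on the pad. Leave the blank clamped, let go of everything, and do not knock the jar or the thread spool.

Things in the scene. Friction and masses are not known exactly. Their poses are not given: they have to be found in the camera images.
- vise: Small blue bench vise on a black base plate 160 x 180 x 18 mm, fixed. Origin: centre of the plate's underside, +z up. The screw runs along its y, 90 mm above the bench, crank at the -y end. Steel bed between the jaws 105 mm above the bench, 70 mm wide (x); jaws and back stop rise to 135 mm. The screw is stiff and keeps its place when let go.
- screw (a point): Point on the crank's axis, in the plane in which handle circles: 168 mm from the vise's origin along its -y, 90 mm above the bench. Axes as the vise's. Turning clockwise, seen from the crank's end looking along +y (handle at the top goes towards +x), closes the vise, 16 mm per turn; contact comes after 1.3 to 2.5 turns. The crank does not shift along y.
- handle (a point): Grip point on the red crank handle, a sleeve 16 mm in diameter, 80 mm long, parallel to the vise's y, spinning freely on its pin; on its axis, 52 mm from the inner end (crank arm), 28 mm from the outer. Circles screw at 45 mm radius; start angle varies. Use its position only. A gripper pointing down and closing across the sleeve here clears the arm all round.
- jaw: Blue sliding jaw, 60 mm wide (x), 28 mm thick, 30 mm high, moved along the vise's +y by the crank. Origin: on its gripping face (+y side), mid width, on the bed. Axes as the vise's. 25 N on the blank is the least that holds it; over 250 N crushes it.
- back_stop (a point): Top middle of the fixed blue back stop, 53 mm along +y from the vise's origin, 134 mm up. In front of it (-y) stands the back jaw: an orange face 12 mm thick on a stiff spring, set anywhere in a 10 mm range, so where the blank stops must be felt.
- crank_feel (a point): Outer end of the steel screw, 125 mm from the vise's origin along -y. Handle force along its path: about 7 N turns it free, growing as the blank is squeezed: 10 to 14 N firm (55 to 110 N at the jaws), 22 N crushed. First squeeze to firm takes 0.6 to 1.2 rad, to crushed 2.8 rad. When stopped, the stuck screw leaves up to 7 N either way: compare with the same angle one turn before.
- lure: Flat-sided, round-ended fishing-lure blank, green with a yellow belly, 120 mm long (its x), 22 mm thick (its y), 34 mm high, 60 g, standing loose on the vise's bed between the open jaws. Origin: centre of its underside; +x points to the orange nose, which sticks out beyond the jaws on the vise's +x side. It slides along the bed when the jaw pushes it.
- nose (a point): The tip of the blank's orange nose, 60 mm from the blank's origin along its +x and 17 mm above its underside. The spot to shine at.
- pad: Black rubber pad 180 x 100 x 4 mm, fixed on the bench to the left, long way along its x. Origin: centre of its underside, top 4 mm above that.
- lamp: UV curing lamp, 120 mm long (its x), aluminium body 24 x 24 mm, black head 25 mm long and 30 mm wide (its y) at the +x end, 120 g, lying flat on the pad. Origin: centre of its underside. It shines along its +x. Nothing has to be switched on.
- lens (a point): Middle of the lamp's front lens, 60 mm from the lamp's origin along its +x and 12 mm above its underside. Axes as the lamp's: +x is the beam.
- red_spool: Red thread spool, 38 mm in diameter, 46 mm high, standing loose on the bench: leave alone. Origin: centre of its underside.
- jar: Amber glass jar with steel lid, 48 mm in diameter, 55 mm high, standing loose on the bench: leave alone. Origin: centre of its underside.
Things that resemble listed ones, but are neither listed nor needed, are in the scene too. Several things look just like the lamp: the one meant starts farthest to the robot's left.

How it is judged:
On the way, in this order (a step that is already met when the one before it is completed fails the run):
1. the vise holds the blank firmly (contact force between jaw and lure above 25 N and angle between lure's own z axis and vertical below 0.2 rad), for 0.3 s.
2. the lamp is held steady, shining at the nose from close by, the blank still clamped (all of step 1 and x of nose in the frame of lens between 0.025 and 0.09 m and y of nose in the frame of lens between -0.015 and 0.015 m and z of nose in the frame of lens between -0.015 and 0.015 m and linear speed of lamp below 0.04 m/s and angular speed of lamp below 0.4 rad/s), for 1.5 s.
At the end, for the whole second after the job is handed in: The blank stands upright in the vise (within 0.2 rad), squeezed by the sliding jaw with at least 25 N; the lamp lies at rest flat on its pad, button up (within 0.15 rad), its middle within the pad's outline (80 mm along, 50 mm across from the pad's centre) (all of step 1 and x of lamp in the frame of pad between -0.08 and 0.08 m and y of lamp in the frame of pad between -0.05 and 0.05 m and z of lamp in the frame of pad between -0.002 and 0.012 m and angle between lamp's own z axis and vertical below 0.15 rad and linear speed of each of lamp, lure below 0.01 m/s); the robot touches nothing.
It fails at once if the blank is crushed: more than 250 N from the jaw (contact force between jaw and lure above 250 N).
It fails at once if the lamp touches the blank (contact force between lamp and lure above 1 N).
It fails at once if the thread spool is knocked (moved over 20 mm) (distance of red_spool from where it was at the start of the episode above 0.02 m).
It fails at once if the jar is knocked (moved over 20 mm) (distance of jar from where it was at the start of the episode above 0.02 m).
It also fails if it takes over 72 s, if anything falls off the work surface, if the arm or the gripper's body presses on something with over 40 N, if the wrist force passes 120 N, or if a joint passes its speed limit or range.

## Working session

There is one attempt and no reset: what is moved stays moved. The work goes in short steps, Python scripts to look and compute and a tool call to move; the robot and the scene stay as the last step left them, time stands still between calls to the robot, and variables do not carry over. Pictures are saved under pics/ and viewed, about 8 in all and at most 12, crops included, and the job is handed in when it is done.

Besides the shell and the picture viewer there is one more tool, called after ">>>" as name([rows], argument=value, ...), one row to a line, values as JSON. servo_tool: Moves the arm, as the interface text tells. Its arguments: {"type":"object","properties":{"series":{"type":"array"}},"required":["series"]}

```bash
mkdir -p pics; cat > h.py <<'E'
import numpy as np, cv2
from plant import ctrl, optics, nets
def K(n):
    c=optics.get_calibration(n); f=200/np.tan(np.radians(c['fovy'])/2)
    return np.array([[f,0,c['cx']],[0,f,c['cy']],[0,0,1]]),np.array(c['distortion']),np.array(c['extrinsics'])
def ray(n,uv):
    k,d,E=K(n); p=cv2.undistortPoints(np.array(uv,float).reshape(-1,1,2),k,d).reshape(-1,2)
    r=np.c_[p,np.ones(len(p))]@E[:3,:3].T
    return E[:3,3],r
def onz(n,uv,z):
    o,r=ray(n,uv); return o+r*((z-o[2])/r[:,2])[:,None]
def world(n,uv,dep):
    o,r=ray(n,uv); u=np.round(np.array(uv)).astype(int).reshape(-1,2)
    return o+r*dep[u[:,1],u[:,0]][:,None]
def proj(n,P):
    k,d,E=K(n); W=np.linalg.inv(E)
    return cv2.projectPoints(np.array(P,float).reshape(-1,3),cv2.Rodrigues(W[:3,:3])[0],W[:3,3],k,d)[0].reshape(-1,2)
E
python3 - <<'E'
from h import *
for n in('top','side'):
    im,d=optics.camera(n); cv2.imwrite(f'pics/{n}0.png',im); np.save(n+'0.npy',d)
    c=optics.get_calibration(n); print(n,c['fovy'],np.round(c['extrinsics'],3).tolist())
    for l in ['vise','handle','jaw','back_stop','crank_feel','lure','nose','pad','lamp','lens','red_spool','jar','screw']:
        for r in nets.spot_in(n,l)[:5]:
            if r['score']>.2: print(l,np.round(r['at'],0),round(r['score'],2),np.round(world(n,[r['at']],d)[0],3))
o=ctrl.get_obs();print(o['clock'],o['ee_rot'],o['opening'],ctrl.grip_point_offset)
E
```

```text
top 57.63320494785395 [[0.022, -0.989, 0.148, 0.352], [-0.999, -0.025, -0.019, 0.019], [0.023, -0.147, -0.989, 1.062], [0.0, 0.0, 0.0, 1.0]]
vise [327. 178.] 0.85 [ 0.544 -0.005  0.106]
handle [426. 159.] 0.55 [ 0.618 -0.292  0.046]
handle [376. 162.] 0.49 [ 0.581 -0.13   0.14 ]
jaw [332. 163.] 0.51 [ 0.576 -0.017  0.135]
back_stop [324. 174.] 0.63 [0.555 0.002 0.105]
crank_feel [320. 175.] 0.72 [0.544 0.014 0.139]
lure [318. 162.] 0.8 [0.577 0.02  0.14 ]
nose [318. 161.] 0.86 [0.579 0.02  0.14 ]
pad [219. 208.] 0.64 [0.465 0.305 0.005]
lamp [245. 140.] 0.94 [0.664 0.237 0.026]
lamp [211. 207.] 0.8 [0.464 0.322 0.027]
lamp [265. 253.] 0.7 [0.34  0.162 0.024]
lamp [342. 251.] 0.6 [ 0.349 -0.055  0.023]
lamp [220. 207.] 0.39 [0.467 0.299 0.009]
lens [210. 207.] 0.87 [0.465 0.322 0.029]
lens [342. 255.] 0.86 [ 0.339 -0.055  0.028]
lens [265. 255.] 0.66 [0.333 0.163 0.029]
lens [244. 143.] 0.54 [0.657 0.237 0.027]
red_spool [427. 157.] 0.67 [ 0.623 -0.296  0.046]
jar [435. 214.] 0.66 [ 0.458 -0.309  0.06 ]
jar [334. 164.] 0.43 [ 0.575 -0.023  0.135]
screw [323. 178.] 0.92 [0.535 0.005 0.
[... 499 characters left out ...]
4  0.123]
lure [286. 345.] 0.36 [ 0.457 -0.341  0.054]
nose [346. 193.] 0.94 [0.589 0.015 0.139]
pad [298. 179.] 0.78 [0.471 0.306 0.007]
lamp [252. 200.] 0.93 [0.34  0.16  0.021]
lamp [245. 250.] 0.89 [ 0.348 -0.061  0.026]
lamp [299. 173.] 0.57 [0.474 0.313 0.027]
lamp [369. 185.] 0.55 [0.696 0.254 0.016]
lens [241. 255.] 0.87 [ 0.343 -0.079  0.026]
lens [255. 200.] 0.67 [0.349 0.162 0.022]
lens [295. 175.] 0.53 [0.461 0.309 0.02 ]
lens [367. 183.] 0.52 [0.686 0.253 0.027]
red_spool [382. 333.] 0.96 [ 0.63  -0.313  0.047]
jar [290. 346.] 0.64 [ 0.463 -0.344  0.055]
screw [338. 230.] 0.65 [ 0.568 -0.056  0.083]
1.4 [ 0.15597237 -0.68966918  0.68970909 -0.15598208] 0.08533980880387003 0.0187
```

```bash
python3 - <<'E'
import cv2
t=cv2.imread('pics/top0.png');s=cv2.imread('pics/side0.png')
cv2.imwrite('pics/t1.png',cv2.resize(t[110:290,180:450],None,fx=2.95,fy=2.95,interpolation=2))
cv2.imwrite('pics/s1.png',cv2.resize(s[150:290,220:430],None,fx=3.8,fy=3.8,interpolation=2))
E
```

```text
(no output)
```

View pics/t1.png

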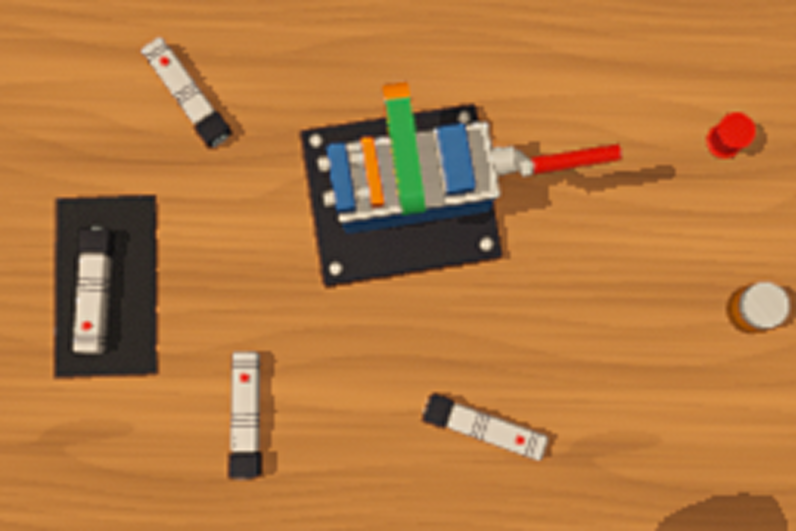

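View pics/s1.png

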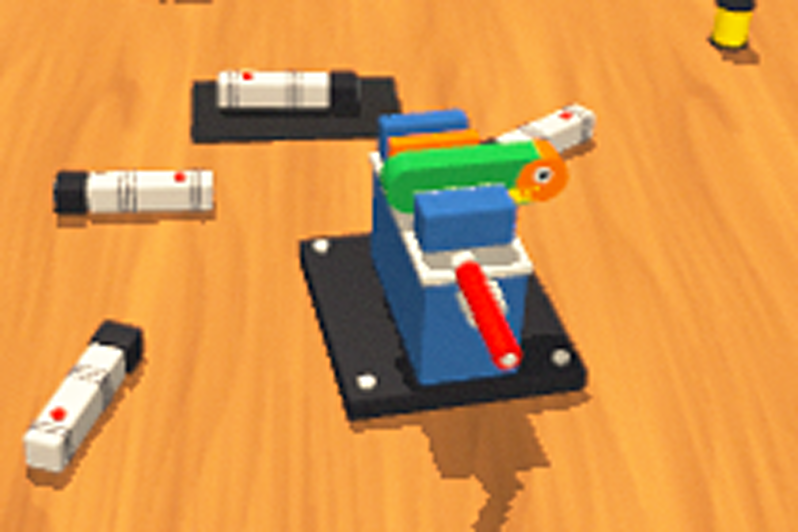

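Top crop: the four lamp look-alikes sit at full-picture pixels (211,208) on the pad, (245,140), (265,253) and (342,251). The leftmost, on the pad (y≈0.32), is the target, and its head points to +x. The vise is at about (327,178) with a small yaw, the red handle is near the top of its circle, and the blank's nose points +x. Next I fit poses.

```bash
cat > fit.py <<'E'
from h import *
def cloud(n,im,d):
    v,u=np.mgrid[0:400,0:640]; o,r=ray(n,np.c_[u.ravel(),v.ravel()])
    return (o+r*d.reshape(-1,1)).reshape(400,640,3)
E
python3 - <<'E'
from fit import *
D={}
for n in('top','side'):
    im=cv2.imread(f'pics/{n}0.png');d=np.load(n+'0.npy');D[n]=(im,cloud(n,im,d))
im,P=D['top'];g=im.max(2)
m=(g<75)&(abs(P[...,2]-.018)<.008)&(P[...,1]<.15)&(P[...,1]>-.15)&(P[...,0]>.4)
r=cv2.minAreaRect(P[m][:,:2].astype(np.float32));print('plate',m.sum(),r)
m=(g<75)&(abs(P[...,2]-.004)<.006)&(P[...,1]>.2)&(P[...,0]>.3)&(P[...,0]<.6)
print('pad',m.sum(),cv2.minAreaRect(P[m][:,:2].astype(np.float32)))
m=(P[...,2]>.018)&(P[...,2]<.05)&(P[...,1]>.27)&(P[...,0]>.35)&(P[...,0]<.56)
q=P[m];print('lamp',m.sum(),cv2.minAreaRect(q[:,:2].astype(np.float32)),np.percentile(q[:,2],[10,50,90]))
for n in D:
    im,P=D[n];i=im.astype(int)
    m=(i[...,2]>120)&(i[...,1]<60)&(i[...,0]<60)&(P[...,2]>.08)&(P[...,1]>-.25)&(P[...,1]<0)
    q=P[m];c=q.mean(0);u,s,vt=np.linalg.svd(q-c);t=(q-c)@vt[0];print('handle',n,m.sum(),c,vt[0],c+vt[0]*t.min(),c+vt[0]*t.max())
    m=(i[...,2]>180)&(i[...,1]>80)&(i[...,1]<190)&(i[...,0]<70)&(P[...,2]>.105)&(P[...,0]>.6);q=P[m];print('nose',m.sum(),q.mean(0) if m.any() else 0,q.max(0))
    m=(i[...,1]>120)&(i[...,2]<100)&(i[...,0]<120)&(P[...,2]>.13);q=P[m];print('green',m.sum(),cv2.minAreaRect(q[:,:2].astype(np.float32)),np.median(q[:,2]))
from scipy.spatial.transform import Rotation as R
print(R.from_quat(ctrl.get_obs()['ee_rot']).as_matrix().round(3))
E
```

```text
plate 1363 ((0.566847562789917, 0.02682410180568695), (0.15748070180416107, 0.1761496216058731), 10.847893714904785)
pad 1531 ((0.47049063444137573, 0.3150950074195862), (0.1763516068458557, 0.09804534912109375), 3.5364930629730225)
lamp 553 ((0.4155983626842499, 0.5584394335746765), (0.12068947404623032, 0.5301117897033691), 11.325407028198242) [0.02307824 0.02824673 0.03851397]
handle top 156 [ 0.57779394 -0.12824289  0.13787369] [-0.19173635  0.98140451 -0.0090753 ] [ 0.58533515 -0.16684267  0.13823063] [ 0.57063885 -0.0916195   0.13753502]
nose 83 [ 0.74181915 -0.14905166  0.13506622] [0.86080483 0.04281944 0.14232425]
green 301 ((0.5781185626983643, 0.02279483526945114), (0.09813504666090012, 0.021486829966306686), 9.462780952453613) 0.13908368809385485
handle side 175 [ 0.57831997 -0.13454175  0.13810755] [ 0.20292742 -0.9790852   0.0145818 ] [ 0.56257499 -0.0585753   0.13697616] [ 0.58541317 -0.16876505  0.13861724]
nose 299 [ 0.75958354 -0.18659665  0.12377636] [0.86319266 0.04246119 0.14205613]
green 569 ((0.338466614484787, -0.0257415771484375), (0.5553363561630249, 1.3726667165756226), 32.06163787841797) 0.14178418373372692
[[-0.903  0.     0.43 ]
 [-0.43  -0.    -0.903]
 [-0.    -1.     0.   ]]
```

>>> servo_tool([
  [[30, 28, 0, 7.1, 1], [30, 28, 0, 7.1, 1], [30, 28, 0, 7.1, 1], [30, 28, 0, 7.1, 1], [30, 28, 0, 7.1, 1]],
])

```text
clock: 1.82
tool_pos: [0.3741, -0.3337, 0.2307]
ee_rot: [0.36, -0.609, 0.609, -0.359]
wrist_force: [0.9, -1.6, -0.2]
opening: 0.0854
```

>>> servo_tool([
  [[30, 28, 0, 7.1, 1], [30, 28, 0, 7.1, 1], [30, 28, 0, 7.1, 1], [30, 28, 0, 7.1, 1], [30, 28, 0, 7.1, 1]],
])

```text
clock: 2.23
tool_pos: [0.5252, -0.1897, 0.2317]
ee_rot: [0.53, -0.467, 0.47, -0.529]
wrist_force: [0.6, -1.2, 0.4]
opening: 0.0857
```

>>> servo_tool([
  [[27, 24, -20, 2, 1], [27, 24, -20, 2, 1], [0, 0, -35, 0, 0.6], [0, 0, -25, 0, 0.6], [0, 0, 0, 0, 0.6]],
])

```text
clock: 2.65
tool_pos: [0.5857, -0.132, 0.1309]
ee_rot: [-0.549, 0.44, -0.447, 0.552]
wrist_force: [-0.0, -0.8, -0.7]
opening: 0.0522
```

```bash
python3 - <<'E'
from h import *
im,d=optics.camera('side');cv2.imwrite('pics/s2.png',cv2.resize(im[110:290,230:470],None,fx=3.3,fy=3.3,interpolation=2))
o=ctrl.get_obs();print(o['tool_pos'],o['ee_rot'],o['joint_positions'],o['opening'])
G=o['tool_pos']+np.array([0,0,.0187])
print(proj('side',[[.5798,-.1417,.1306],o['tool_pos'],G]))
E
```

```text
[ 0.58608    -0.13242587  0.1332726 ] [-0.54859712  0.43975566 -0.44825132  0.55202075] [-2.83597503e-01  3.03526073e-01  1.31452325e+00 -1.58496637e-04
  1.51059065e+00 -4.96606863e-01] 0.05145028547654103
[[348.37111889 237.00934691]
 [350.98733616 233.19740506]
 [351.68567968 226.08689425]]
```

View pics/s2.png

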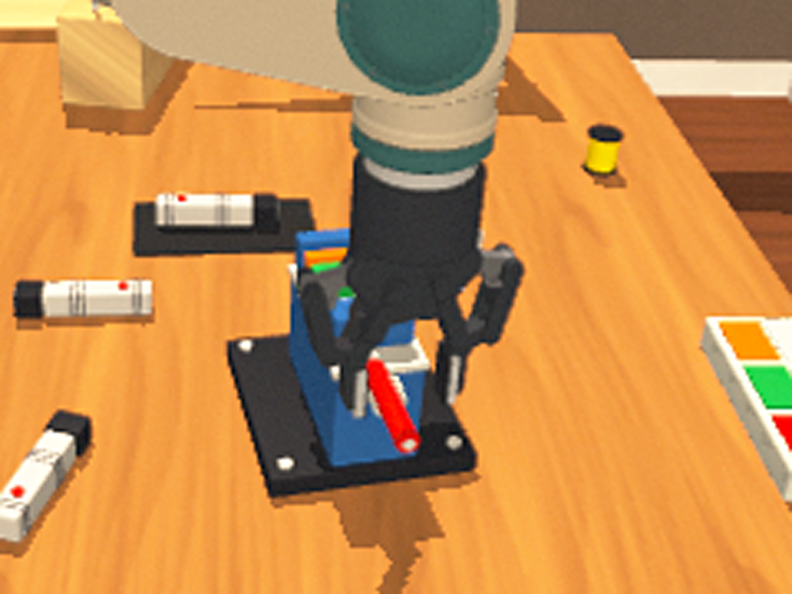

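>>> servo_tool([
  [[-6, -9, -20, -1.5, 0.5], [0, 0, 0, 0, 0.3], [0, 0, 0, 0, 0], [0, 0, 0, 0, 0], [0, 0, 0, 0, 0]],
])

```text
clock: 3.12
tool_pos: [0.582, -0.1427, 0.12]
ee_rot: [-0.541, 0.445, -0.458, 0.547]
wrist_force: [3.5, -1.3, -14.0]
opening: 0.0133
```

```bash
python3 - <<'E'
from h import *
o=ctrl.get_obs();print(o['clock'],o['tool_pos'],o['wrist_force'],o['wrist_torque'],o['opening'])
from scipy.spatial.transform import Rotation as R
print(R.from_quat(o['ee_rot']).as_matrix().round(3))
E
```

```text
3.1167 [ 0.5819834  -0.14269155  0.11997178] [  3.49585073  -1.26557983 -13.95694817] [-0.16453078 -0.53540845  0.03027325] 0.013346169694577522
[[ 0.184  0.019  0.983]
 [-0.983 -0.005  0.185]
 [ 0.009 -1.     0.018]]
```

>>> servo_tool([
  [[0, 0, 0, 0, 0.4], [0, 0, -8, -0.5, 0.4], [0, 0, 0, 0, 0.4], [0, 0, 0, 0, 0.4], [0, 0, 0, 0, 0.4]],
])

```text
clock: 3.53
tool_pos: [0.5842, -0.1438, 0.1175]
ee_rot: [-0.538, 0.445, -0.463, 0.546]
wrist_force: [-0.0, 0.4, 0.0]
opening: 0.034
```

```bash
python3 - <<'E'
from h import *
o=ctrl.get_obs();print(o['clock'],o['tool_pos'],o['wrist_force'],o['opening'])
im,d=optics.camera('side');cv2.imwrite('pics/s3.png',cv2.resize(im[205:265,315:395],None,fx=8,fy=8,interpolation=2))
E
```

```text
3.5333 [ 0.58421112 -0.1437648   0.11747609] [-0.02195811  0.3733451   0.04220549] 0.03401161239634459
```

View pics/s3.png

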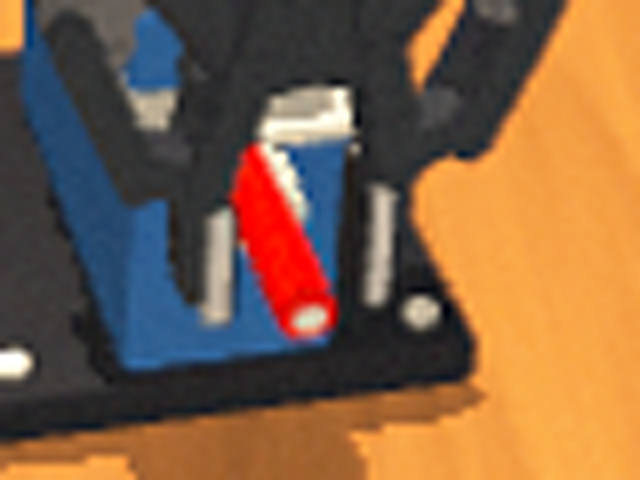

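>>> servo_tool([
  [[-3, 1, -6, 0, 0.4], [0, 0, -2, 0, 0.25], [0, 0, 0, 0, 0], [0, 0, 0, 0, 0], [0, 0, 0, 0, 0]],
])

```text
clock: 4.0
tool_pos: [0.5822, -0.143, 0.1106]
ee_rot: [-0.538, 0.443, -0.465, 0.547]
wrist_force: [0.7, -1.0, 0.6]
opening: 0.0144
```

```bash
cat > st.py <<'E'
from h import *
from scipy.spatial.transform import Rotation as R
o=ctrl.get_obs();p=o['tool_pos'];M=R.from_quat(o['ee_rot']).as_matrix()
np.set_printoptions(precision=4,suppress=True)
print(o['clock'],'tcp',p,'F',o['wrist_force'],'T',o['wrist_torque'],'op',o['opening'],'y',M[:,1],'z',M[:,2])
g=p-M[:,1]*ctrl.grip_point_offset
S=np.array([.5989,-.138,.09]);a=np.radians(10.95);xv=np.array([np.cos(a),np.sin(a),0])
dx=(g-S)@xv;dz=g[2]-S[2];th=np.arctan2(dx,dz)
f=o['wrist_force'];t=np.cos(th)*xv+np.array([0,0,-np.sin(th)]);r=np.sin(th)*xv+np.array([0,0,np.cos(th)])
print('theta',np.degrees(th),'rad mm',np.hypot(dx,dz)*1e3,'along',(g-S)@np.array([-np.sin(a),np.cos(a),0])*1e3,'Ftan(resist)',-f@t,'Frad',f@r)
E
python3 st.py
```

```text
4.0 tcp [ 0.5822 -0.143   0.1106] F [ 0.7028 -0.9967  0.5914] T [-0.0638 -0.0441  0.1998] op 0.014383478012389922 y [ 0.032  -0.0101 -0.9994] z [0.984  0.1759 0.0297]
theta -24.485847203765797 rad mm 43.151453847924856 along -1.4360736879999798 Ftan(resist) -0.7007511042893175 Frad 0.3306932799630887
```

```bash
cat > plan.py <<'E'
import sys,numpy as np
from st import *
step=float(sys.argv[1]);n=int(sys.argv[2]);b=np.degrees(th);c=g
for k in range(1,n+1):
    q=np.radians(b+step*k);t=S+.045*(np.sin(q)*xv+np.array([0,0,np.cos(q)]))
    w=(t-c)*1e3; w[1]=w@np.array([0,1,0]); 
    yv=np.array([-np.sin(a),np.cos(a),0]); w=w-yv*(w@yv)
    print(np.round(w,1).tolist());c=t
E
python3 plan.py 27 5
```

```text
4.0 tcp [ 0.5822 -0.143   0.1106] F [ 0.7028 -0.9967  0.5914] T [-0.0638 -0.0441  0.1998] op 0.014383478012389922 y [ 0.032  -0.0101 -0.9994] z [0.984  0.1759 0.0297]
theta -24.485847203765797 rad mm 43.151453847924856 along -1.4360736879999798 Ftan(resist) -0.7007511042893175 Frad 0.3306932799630887
[19.5, 3.8, 5.7]
[19.8, 3.8, -5.8]
[15.1, 2.9, -14.3]
[7.1, 1.4, -19.7]
[-2.5, -0.5, -20.9]
```

>>> servo_tool([
  [[20, 4, 6, 0, 0], [20, 4, -6, 0, 0], [15, 3, -14, 0, 0], [7, 1, -20, 0, 0], [-3, -0.5, -21, 0, 0]],
])

```text
clock: 4.42
tool_pos: [0.644, -0.1315, 0.0629]
ee_rot: [-0.537, 0.442, -0.466, 0.547]
wrist_force: [6.4, 1.9, 6.6]
opening: 0.014
```

```bash
python3 plan.py 27 5
```

```text
4.4167 tcp [ 0.644  -0.1315  0.0629] F [6.4429 1.8673 6.5978] T [ 0.3782 -0.9403  0.1397] op 0.014015078211362981 y [ 0.0358 -0.0118 -0.9993] z [0.9839 0.1757 0.0332]
theta 100.64254821338473 rad mm 45.663200341970395 along -1.8690290269461547 Ftan(resist) 7.718051749782033 Frad 5.346912119221918
[-9.1, -1.8, -19.0]
[-16.1, -3.1, -13.2]
[-20.2, -3.9, -4.3]
[-19.9, -3.9, 5.5]
[-15.3, -3.0, 14.1]
```

>>> servo_tool([
  [[-9, -2, -19, 0, 0], [-16, -3, -13, 0, 0], [-20, -4, -4, 0, 0], [-20, -4, 6, 0, 0], [-15, -3, 14, 0, 0]],
])

```text
clock: 4.83
tool_pos: [0.5677, -0.1457, 0.0393]
ee_rot: [-0.535, 0.437, -0.469, 0.551]
wrist_force: [11.4, 2.4, -0.5]
opening: 0.0143
```

```bash
python3 plan.py 27 5
```

```text
4.8333 tcp [ 0.5677 -0.1457  0.0393] F [11.4085  2.4043 -0.4606] T [ 0.3997 -1.6805 -0.1203] op 0.014325774537825292 y [ 0.0482 -0.011  -0.9988] z [0.9828 0.1788 0.0455]
theta -134.21981445875227 rad mm 45.9831497039526 along -1.288746092723515 Ftan(resist) 8.460140453095828 Frad -8.03333971853279
[-9.8, -1.9, 18.7]
[-1.3, -0.3, 21.0]
[8.2, 1.6, 19.3]
[15.9, 3.1, 13.4]
[20.1, 3.9, 4.6]
```

>>> servo_tool([
  [[-10, -2, 19, 0, 0], [-1, 0, 21, 0, 0], [8, 2, 19, 0, 0], [16, 3, 13, 0, 0], [20, 4, 5, 0, 0]],
])

```text
clock: 5.25
tool_pos: [0.5974, -0.1402, 0.1147]
ee_rot: [-0.534, 0.439, -0.47, 0.549]
wrist_force: [-7.7, -2.0, -3.3]
opening: 0.0141
```

```bash
python3 plan.py 20 5
```

```text
5.25 tcp [ 0.5974 -0.1402  0.1147] F [-7.6717 -1.9882 -3.3283] T [-0.1036  1.2066  0.2999] op 0.014070619447584136 y [ 0.0473 -0.0107 -0.9988] z [0.9837 0.1744 0.0447]
theta -3.60639722304787 rad mm 43.47040533230538 along -1.4642461251419647 Ftan(resist) 8.103364375401878 Frad -2.8242118987150815
[15.2, 2.9, -0.2]
[13.7, 2.7, -6.9]
[10.6, 2.0, -11.3]
[6.1, 1.2, -14.3]
[1.0, 0.2, -15.6]
```

>>> servo_tool([
  [[15, 3, 0, 0, 0], [14, 3, -7, 0, 0], [11, 2, -11, 0, 0], [6, 1, -14, 0, 0], [1, 0, -16, 0, 0]],
])

```text
clock: 5.67
tool_pos: [0.6451, -0.1312, 0.0686]
ee_rot: [-0.536, 0.441, -0.467, 0.547]
wrist_force: [-5.2, 2.2, 5.9]
opening: 0.0138
```

```bash
python3 plan.py 18 5
```

```text
5.6667 tcp [ 0.6451 -0.1312  0.0686] F [-5.1842  2.2369  5.9115] T [0.4099 0.8778 0.3346] op 0.013778899819928716 y [ 0.0387 -0.0122 -0.9992] z [0.9839 0.1752 0.036 ]
theta 93.41354609177186 rad mm 46.03774100429473 along -1.7367131350484784 Ftan(resist) 5.623230068783535 Frad -5.008635599686278
[-4.0, -0.8, -13.7]
[-7.0, -1.4, -12.1]
[-10.3, -2.0, -9.3]
[-12.7, -2.5, -5.6]
[-13.8, -2.7, -1.4]
```

Travelled about 478°, still at free torque. Continue in roughly 80° bites.

>>> servo_tool([
  [[-4, -1, -14, 0, 0], [-7, -1, -12, 0, 0], [-10, -2, -9, 0, 0], [-13, -3, -6, 0, 0], [-14, -3, -1, 0, 0]],
])

```text
clock: 6.08
tool_pos: [0.6039, -0.1392, 0.0256]
ee_rot: [-0.533, 0.435, -0.471, 0.552]
wrist_force: [9.1, -0.7, -13.8]
opening: 0.014
```

```bash
python3 plan.py 18 5
```

```text
6.0833 tcp [ 0.6039 -0.1392  0.0256] F [  9.0632  -0.6662 -13.7791] T [-0.0779 -1.2018  0.0346] op 0.014031946028464245 y [ 0.0571 -0.0116 -0.9983] z [0.9825 0.178  0.0541]
theta 175.3849617563042 rad mm 45.8605902058644 along -1.7146182129525984 Ftan(resist) 7.634507092833618 Frad 14.44020034804336
[-13.9, -2.7, 1.9]
[-12.8, -2.5, 5.4]
[-10.5, -2.0, 9.1]
[-7.2, -1.4, 12.0]
[-3.3, -0.6, 13.7]
```

>>> servo_tool([
  [[-14, -3, 1, 0, 0], [-13, -3, 5, 0, 0], [-11, -2, 9, 0, 0], [-7, -1, 12, 0, 0], [-3, -1, 14, 0, 0]],
])

```text
clock: 6.5
tool_pos: [0.5569, -0.1478, 0.0649]
ee_rot: [-0.529, 0.433, -0.473, 0.555]
wrist_force: [9.8, 3.7, -7.5]
opening: 0.0137
```

```bash
python3 plan.py 18 5
```

```text
6.5 tcp [ 0.5569 -0.1478  0.0649] F [ 9.8325  3.698  -7.534 ] T [ 0.5981 -1.4334 -0.0365] op 0.013744666850744583 y [ 0.0673 -0.0086 -0.9977] z [0.9819 0.178  0.0647]
theta -98.29748401952762 rad mm 44.82429994005502 along -1.2666226932175653 Ftan(resist) 8.949595296227614 Frad -9.160313204948038
[-0.0, -0.0, 14.1]
[4.4, 0.9, 13.3]
[8.3, 1.6, 11.3]
[11.3, 2.2, 8.1]
[13.2, 2.6, 4.2]
```

>>> servo_tool([
  [[0, 0, 14, 0, 0], [4, 1, 13, 0, 0], [8, 2, 11, 0, 0], [11, 2, 8, 0, 0], [13, 3, 4, 0, 0]],
])

```text
clock: 6.92
tool_pos: [0.5898, -0.1419, 0.1124]
ee_rot: [-0.531, 0.435, -0.473, 0.552]
wrist_force: [-10.9, -2.8, 9.1]
opening: 0.0147
```

```bash
python3 plan.py 14 5
```

```text
6.9167 tcp [ 0.5898 -0.1419  0.1124] F [-10.8919  -2.7734   9.0846] T [-0.3189  1.522   0.2873] op 0.014708775673357787 y [ 0.0601 -0.0107 -0.9981] z [0.9829 0.175  0.0573]
theta -14.639558886566038 rad mm 42.46609377734467 along -1.6415304370999557 Ftan(resist) 8.560089622448544 Frad 11.62548057270878
[10.0, 1.9, 3.9]
[10.7, 2.1, -1.2]
[10.1, 2.0, -3.8]
[8.9, 1.7, -6.2]
[7.2, 1.4, -8.2]
```

>>> servo_tool([
  [[12, 2, 3, 0, 0], [13, 2, -2, 0, 0], [12, 2, -6, 0, 0], [10, 2, -9, 0, 0], [7, 1, -12, 0, 0]],
])

```text
clock: 7.33
tool_pos: [0.6407, -0.132, 0.0894]
ee_rot: [-0.535, 0.44, -0.468, 0.549]
wrist_force: [-12.2, 3.4, 10.4]
opening: 0.0144
```

```bash
python3 plan.py 15 5
```

```text
7.3333 tcp [ 0.6407 -0.132   0.0894] F [-12.2227   3.4023  10.3878] T [0.5672 1.8605 0.3509] op 0.014365635821076155 y [ 0.0435 -0.0092 -0.999 ] z [0.9836 0.1757 0.0412]
theta 66.43617967788653 rad mm 45.18879587125935 along -1.7695413895785614 Ftan(resist) 14.060541433456294 Frad -6.254398367615063
[3.0, 0.6, -11.4]
[0.2, 0.0, -11.7]
[-2.8, -0.5, -11.4]
[-5.6, -1.1, -10.3]
[-8.0, -1.5, -8.5]
```

>>> servo_tool([
  [[1, 0, -3, 0, 0], [1, 0, -3, 0, 0], [1, 0, -3, 0, 0]],
])

```text
clock: 7.58
tool_pos: [0.6432, -0.1315, 0.083]
ee_rot: [-0.536, 0.441, -0.466, 0.549]
wrist_force: [-10.2, 1.5, 12.2]
opening: 0.0141
```

```bash
python3 plan.py 10 5; python3 - <<'E'
from h import *
im,d=optics.camera('top');cv2.imwrite('pics/t4.png',cv2.resize(im[120:220,270:420],None,fx=5,fy=5,interpolation=2));np.save('t4.npy',d)
E
```

```text
7.5833 tcp [ 0.6432 -0.1315  0.083 ] F [-10.1531   1.5073  12.2403] T [0.3133 1.6381 0.3099] op 0.014114065853700447 y [ 0.0388 -0.0088 -0.9992] z [0.9835 0.1773 0.0366]
theta 75.11855357966299 rad mm 45.56196375692782 along -1.7382549470867075 Ftan(resist) 14.316276579010397 Frad -6.2136698040228096
[0.8, 0.2, -7.9]
[-0.0, -0.0, -7.8]
[-1.4, -0.3, -7.7]
[-2.6, -0.5, -7.4]
[-3.9, -0.7, -6.8]
```

View pics/t4.png

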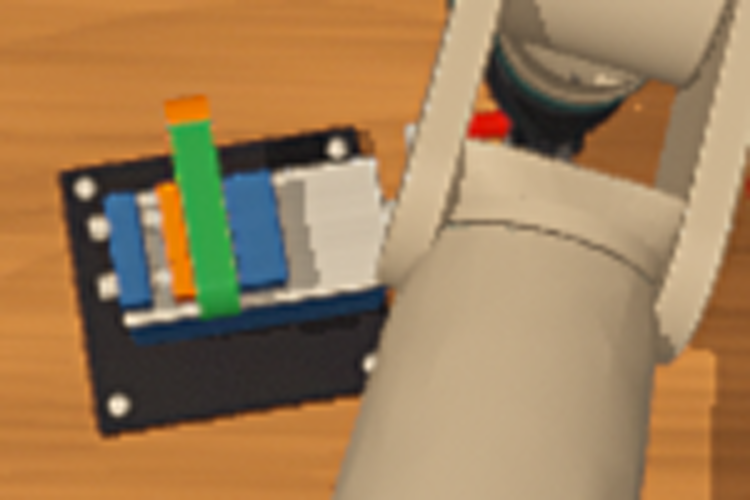

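Picture: the jaw now bears on the green blank, which has squared up between the jaw and the orange face. Crank force while moving is 14.3 N against about 8 N free, which is firm. Releasing the handle, and measuring the lamp and nose.

>>> servo_tool([
  [[0, 0, 0, 0, 0.5], [0, 0, 0, 0, 0.5], [0, 0, 0, 0, 0.5], [0, 0, 30, 0, 0.5], [0, 0, 40, 0, 1]],
])

```text
clock: 8.05
tool_pos: [0.638, -0.1303, 0.1432]
ee_rot: [-0.539, 0.448, -0.46, 0.546]
wrist_force: [0.3, -1.2, 0.6]
opening: 0.0535
```

>>> servo_tool([
  [[-20, 30, 20, 7, 1], [-20, 36, 0, 7, 1], [-20, 36, 0, 7, 1], [-20, 36, 0, 7, 1], [-20, 36, 0, 7, 1]],
])

```text
clock: 8.47
tool_pos: [0.5393, 0.0409, 0.1722]
ee_rot: [-0.647, 0.257, -0.276, 0.662]
wrist_force: [-0.3, -0.5, 0.2]
opening: 0.0856
```

```bash
python3 - <<'E'
from fit import *
im=cv2.imread('pics/top0.png');P=cloud('top',im,np.load('top0.npy'))
m=(P[...,2]>.016)&(P[...,2]<.05)&(P[...,1]>.27)&(P[...,1]<.37)&(P[...,0]>.37)&(P[...,0]<.56)
q=P[m];print('lamp',m.sum(),cv2.minAreaRect(q[:,:2].astype(np.float32)),np.percentile(q[:,2],[10,50,90]))
E
python3 st.py
python3 - <<'E'
from fit import *
for n in('top','side'):
    im,d=optics.camera(n);P=cloud(n,im,d);h=cv2.cvtColor(im,cv2.COLOR_BGR2HSV);cv2.imwrite(f'pics/{n}5.png',im)
    box=(P[...,0]>.5)&(P[...,0]<.7)&(P[...,1]>-.06)&(P[...,1]<.1)
    for nm,lo,hi,z in(('green',45,80,.12),('orange',5,20,.108)):
        m=(h[...,0]>lo)&(h[...,0]<hi)&(h[...,1]>150)&box&(P[...,2]>z)
        if nm=='orange': m&=P[...,0]>.61
        q=P[m]
        if len(q)>5: print(n,nm,len(q),q.mean(0).round(4),q.min(0).round(4),q.max(0).round(4),cv2.minAreaRect(q[:,:2].astype(np.float32)))
    r=nets.spot_in(n,'nose');print([(x['at'],x['score'],world(n,[x['at']],d)) for x in r[:2]])
E
```

```text
lamp 413 ((0.46307966113090515, 0.32440832257270813), (0.030577676370739937, 0.12090204656124115), 89.43489074707031) [0.02334031 0.02780479 0.03046269]
8.4667 tcp [0.5393 0.0409 0.1722] F [-0.3126 -0.5489  0.2108] T [ 0.0238 -0.0101  0.0598] op 0.08555796774055258 y [ 0.0332  0.0094 -0.9994] z [0.6984 0.7151 0.0299]
theta -14.035493308732269 rad mm 104.0246531701674 along 186.88042976967174 Ftan(resist) 0.34780601970147806 Frad 0.3042445047152007
top green 6 [0.5223 0.0354 0.1481] [0.5052 0.0325 0.1225] [0.5284 0.0371 0.2529] ((0.5167961716651917, 0.03496205806732178), (0.023586038500070572, 0.002790371887385845), 5.446660041809082)
[]
side green 279 [0.5721 0.0356 0.1375] [0.5256 0.018  0.1201] [0.6253 0.0674 0.143 ] ((0.5751552581787109, 0.038196586072444916), (0.04941800609230995, 0.0986180379986763), 84.1230697631836)
side orange 100 [0.6299 0.041  0.1262] [0.6132 0.0343 0.1081] [0.6446 0.0601 0.1426] ((0.6300303339958191, 0.04202410578727722), (0.02738642320036888, 0.024178335443139076), 57.4089241027832)
[]
```

>>> servo_tool([
  [[-10, 36, 0, 6, 1], [-10, 36, 0, 6, 1], [-10, 36, 0, 6, 1], [-10, 36, 0, 6, 1], [-10, 36, -10, 6, 1]],
])

```text
clock: 9.08
tool_pos: [0.4945, 0.2148, 0.1632]
ee_rot: [-0.692, 0.082, -0.101, 0.71]
wrist_force: [0.3, -0.2, 0.9]
opening: 0.0856
```

>>> servo_tool([
  [[-10, 36, -20, 6, 0.7], [-8, 36, -20, 6, 0.7], [-5, 20, -20, 2, 0.7], [0, 0, 0, 0, 0.7]],
])

```text
clock: 9.42
tool_pos: [0.4723, 0.3122, 0.0994]
ee_rot: [-0.696, -0.007, -0.01, 0.718]
wrist_force: [-0.3, -0.3, -2.0]
opening: 0.0596
```

```bash
python3 st.py
python3 - <<'E'
from fit import *
im,d=optics.camera('top');P=cloud('top',im,d);h=cv2.cvtColor(im,cv2.COLOR_BGR2HSV);cv2.imwrite('pics/t6.png',im)
box=(P[...,0]>.5)&(P[...,0]<.7)&(P[...,1]>-.06)&(P[...,1]<.1)
m=(h[...,0]>45)&(h[...,0]<80)&(h[...,1]>150)&box&(P[...,2]>.12);q=P[m];print('green',m.sum(),cv2.minAreaRect(q[:,:2].astype(np.float32)),np.median(q[:,2]))
m2=(h[...,0]>5)&(h[...,0]<22)&(h[...,1]>170)&box&(P[...,2]>.105)&(P[...,0]>.61);q=P[m2];print('orange',m2.sum(),q.mean(0),q.max(0))
m=m|m2;q=P[m];print('lure',cv2.minAreaRect(q[:,:2].astype(np.float32)))
m=(h[...,0]>100)&(h[...,0]<125)&(h[...,1]>120)&box&(P[...,2]>.127);q=P[m];print('blue',cv2.minAreaRect(q[:,:2].astype(np.float32)))
for l in('nose','lure'): print(l,[(x['at'],x['score'],world('top',[x['at']],d)) for x in nets.spot_in('top',l)[:2]])
E
```

```text
9.4167 tcp [0.4723 0.3122 0.0994] F [-0.2603 -0.3205 -1.9899] T [-0.0092 -0.0039  0.0123] op 0.05959729850907095 y [ 0.0243  0.03   -0.9993] z [0.0047 0.9995 0.0301]
theta -54.49650426070391 rad mm 48.28339986980091 along 465.56190134724017 Ftan(resist) 1.8037026840720856 Frad -0.8980619021192925
green 279 ((0.5743424296379089, 0.03856053948402405), (0.1005035936832428, 0.021475380286574364), 12.118183135986328) 0.13921323248102213
orange 42 [0.63255574 0.05059035 0.1369263 ] [0.6414832  0.06132604 0.14184846]
lure ((0.5827566385269165, 0.04071179777383804), (0.11811859905719757, 0.022438358515501022), 11.233933448791504)
blue ((0.5642175078392029, 0.044114068150520325), (0.059878863394260406, 0.08888334035873413), 10.68600845336914)
nose [([309.7, 159.7], 0.73, array([[0.58293729, 0.0418656 , 0.13909227]]))]
lure [([309.2, 160.1], 0.91, array([[0.58177856, 0.04312978, 0.13931111]]))]
```

>>> servo_tool([
  [[-9, 12, -30, 0, 0.7], [0, 0, -30, 0, 0.7], [0, 0, -10, 0, 0.7], [0, 0, 0, 0, 0.7]],
])

```text
clock: 9.9
tool_pos: [0.4743, 0.3182, 0.0402]
ee_rot: [-0.693, -0.007, -0.024, 0.72]
wrist_force: [0.4, -0.2, 0.2]
opening: 0.0594
```

```bash
python3 st.py|head -1
python3 - <<'E'
from fit import *
im,d=optics.camera('side');cv2.imwrite('pics/s7.png',cv2.resize(im[120:210,240:360],None,fx=6,fy=6,interpolation=2))
E
```

```text
9.9 tcp [0.4743 0.3182 0.0402] F [ 0.3975 -0.1868  0.2157] T [-0.0054 -0.0012  0.0258] op 0.05942756635073445 y [ 0.0443  0.0373 -0.9983] z [0.0234 0.999  0.0384]
```

View pics/s7.png

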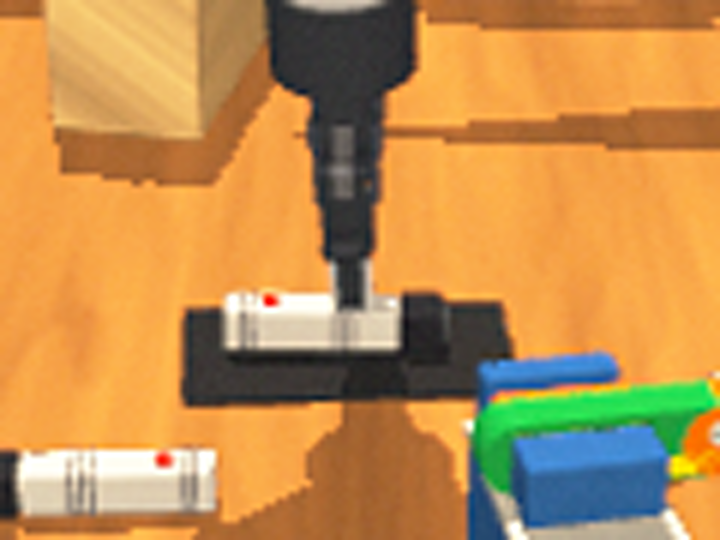

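>>> servo_tool([
  [[-12, 6, -16, 0, 0.7], [-3, 1, -14, 0, 0.7], [-1, 0, -5, 0, 0.6], [0, 0, 0, 0, 0.6]],
])

```text
clock: 10.28
tool_pos: [0.4651, 0.3248, 0.0146]
ee_rot: [-0.691, -0.009, -0.031, 0.722]
wrist_force: [-0.2, 0.1, 0.4]
opening: 0.0514
```

>>> servo_tool([
  [[-2, 0, -6, 0, 0.5], [0, 0, 0, 0, 0], [0, 0, 0, 0, 0], [0, 0, 0, 0, 0], [0, 0, 0, 0, 0]],
])

```text
clock: 10.7
tool_pos: [0.4669, 0.3253, 0.0142]
ee_rot: [-0.689, -0.011, -0.035, 0.724]
wrist_force: [1.4, 0.5, -1.8]
opening: 0.0223
```

>>> servo_tool([
  [[0, 0, 0, 0, 0], [0, 0, 10, 0, 0], [0, 0, 20, 0, 0], [0, 0, 30, 0, 0], [0, 0, 30, 0, 0]],
])

```text
clock: 11.12
tool_pos: [0.4623, 0.3222, 0.1003]
ee_rot: [-0.693, -0.006, -0.03, 0.721]
wrist_force: [0.8, 0.7, -0.5]
opening: 0.0222
```

```bash
python3 st.py|head -1
python3 - <<'E'
from fit import *
im,d=optics.camera('side');cv2.imwrite('pics/s8.png',cv2.resize(im[120:210,240:360],None,fx=6,fy=6,interpolation=2))
E
```

```text
11.1167 tcp [0.4623 0.3222 0.1003] F [ 0.7681  0.7096 -0.5228] T [ 0.0304  0.0263 -0.0709] op 0.022210054992978734 y [ 0.0505  0.0391 -0.998 ] z [0.0329 0.9986 0.0407]
```

View pics/s8.png

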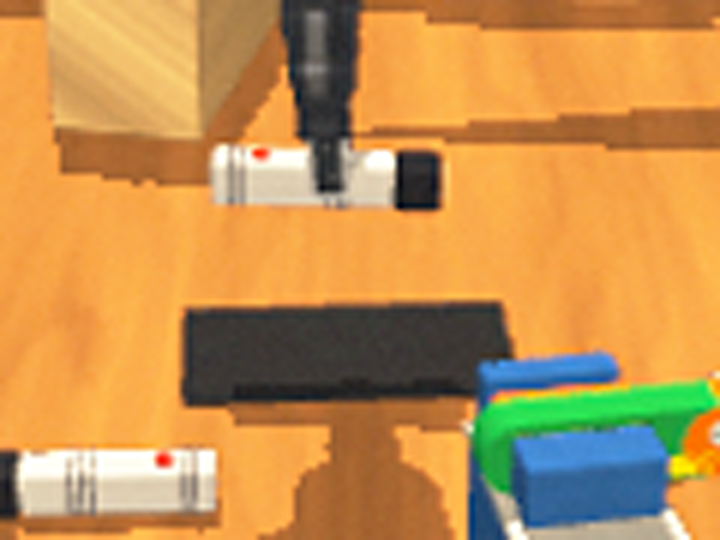

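>>> servo_tool([
  [[14, -8, 10, -7, 0], [14, -8, 10, -7, 0], [14, -8, 10, -7, 0], [14, -8, 5, -7, 0], [14, -8, 0, -7, 0]],
])

```text
clock: 11.58
tool_pos: [0.5368, 0.285, 0.1534]
ee_rot: [-0.657, 0.2, -0.255, 0.68]
wrist_force: [-0.4, 0.1, -1.6]
opening: 0.0226
```

>>> servo_tool([
  [[16, -10, 0, -7, 0], [16, -10, 0, -7, 0], [16, -10, 0, -7, 0], [16, -10, 0, -7, 0], [16, -10, 0, -7, 0]],
])

```text
clock: 12.0
tool_pos: [0.6203, 0.2334, 0.1581]
ee_rot: [-0.563, 0.392, -0.453, 0.57]
wrist_force: [-0.7, 0.7, -1.3]
opening: 0.0226
```

```bash
cat > lamp.py <<'E'
from st import *
N=np.array([.642,.0523,.122]);b=np.array([M[1,2],-M[0,2],0]);b/=np.hypot(*b[:2]) # beam = lamp x
C=p-.004*b+np.array([0,0,.002]);L=C+.06*b;w=N-L
print('lampyaw',np.degrees(np.arctan2(b[1],b[0])),'lens',L,'nose in lens',w@b,w@np.array([-b[1],b[0],0]),w[2])
E
python3 lamp.py
```

```text
12.0 tcp [0.6203 0.2334 0.1581] F [-0.7439  0.7292 -1.2904] T [ 0.102  -0.0034 -0.0648] op 0.022591466074539532 y [ 0.076  -0.0443 -0.9961] z [0.9563 0.2862 0.0602]
theta 46.17719092030068 rad mm 125.20917924144278 along 361.6113749360488 Ftan(resist) -0.5211855535105807 Frad -1.32047613415205
lampyaw -73.33990294034297 lens [0.6364 0.1797 0.1601] nose in lens 0.123672810376552 -0.0311417183101269 -0.038071103801266215
```

>>> servo_tool([
  [[12, -4, -5, -7, 0], [12, -10, -10, -7, 0], [10, -15, -10, -7, 0], [6, -15, -10, -6, 0], [0, 0, 0, 0, 0]],
])

```text
clock: 12.42
tool_pos: [0.665, 0.1854, 0.1246]
ee_rot: [0.449, -0.516, 0.58, -0.443]
wrist_force: [-0.8, -0.4, -2.7]
opening: 0.0229
```

```bash
python3 lamp.py
```

```text
12.4167 tcp [0.665  0.1854 0.1246] F [-0.8228 -0.4432 -2.7111] T [0.0429 0.049  0.0307] op 0.022907038938550586 y [ 0.0501 -0.0761 -0.9958] z [ 0.9777 -0.1997  0.0644]
theta 67.04939853142942 rad mm 136.47028553728447 along 306.58043845129464 Ftan(resist) -2.1487225197507334 Frad -1.878530900183541
lampyaw -101.54243781283849 lens [0.6538 0.1306 0.1266] nose in lens 0.07905134941405484 0.004126563183174274 -0.004592633976096883
```

>>> servo_tool([
  [[-1, -12, -2, 0, 0], [-1, -10, -2, 0, 0], [0, -5, 0, 0, 0], [0, 0, 0, 0, 0], [0, 0, 0, 0, 0]],
])

```text
clock: 12.83
tool_pos: [0.6621, 0.1568, 0.1226]
ee_rot: [0.451, -0.514, 0.578, -0.446]
wrist_force: [1.2, -0.2, -1.4]
opening: 0.0227
```

```bash
python3 lamp.py
python3 - <<'E'
from fit import *
a=[]
for n in('top','side'):
    im,d=optics.camera(n); c=im[110:210,270:400] if n=='top' else im[120:220,280:410]; a.append(cv2.resize(c,None,fx=3,fy=3,interpolation=2)); cv2.imwrite(f'pics/{n}9.png',im)
cv2.imwrite('pics/b9.png',np.hstack(a))
E
```

```text
12.8333 tcp [0.6621 0.1568 0.1226] F [ 1.1794 -0.2062 -1.4399] T [ 0.1053  0.0489 -0.0237] op 0.02268711950719601 y [ 0.0518 -0.0747 -0.9959] z [ 0.9794 -0.1912  0.0653]
theta 66.40171028998034 rad mm 128.07713244141124 along 279.00992706805096 Ftan(resist) -1.7673530755251485 Frad 0.44875790290465833
lampyaw -101.04866008877573 lens [0.6514 0.1019 0.1246] nose in lens 0.05044168695283606 0.0003046724356384094 -0.002649475705857912
```

View pics/b9.png

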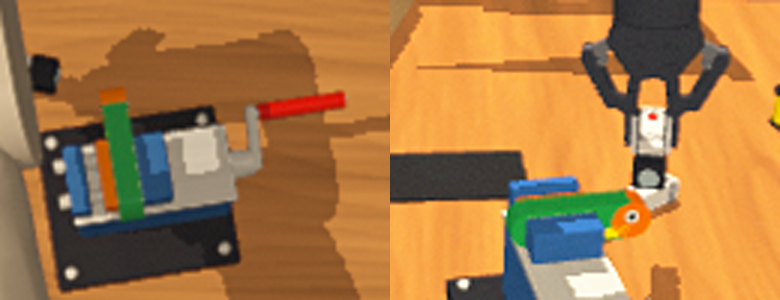

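```bash
python3 - <<'E'
from fit import *
im,d=optics.camera('side');print('lens side',world('side',[[366,179],[366,180],[367,179]],d))
n='side';r=nets.spot_in(n,'lens');print([(x['at'],x['score'],world(n,[x['at']],d)) for x in r[:4]]);
r=nets.spot_in(n,'nose');print([(x['at'],x['score'],world(n,[x['at']],d)) for x in r[:1]])
im,d=optics.camera('top');print('head top',world('top',[[285,134],[287,135],[288,135]],d))
E
```

```text
lens side [[0.65219786 0.10143905 0.1281162 ]
 [0.6524808  0.10134194 0.12512421]
 [0.65474655 0.10096941 0.12841088]]
[([365.7, 173.0], 0.81, array([[0.65217743, 0.11421938, 0.13899647]])), ([256.1, 199.6], 0.69, array([[0.35248464, 0.16035849, 0.02255693]])), ([243.6, 254.0], 0.55, array([[ 0.34704258, -0.07463151,  0.02454662]])), ([370.1, 185.0], 0.4, array([[0.69868064, 0.25566173, 0.01629368]]))]
[([287.3, 345.8], 0.66, array([[ 0.45861549, -0.34400106,  0.05570337]]))]
head top [[0.65143558 0.1089686  0.13582951]
 [0.64868476 0.10355661 0.1363751 ]
 [0.64885294 0.10095382 0.13609311]]
```

>>> servo_tool([
  [[0, 0, 0, 0, 0], [0, 0, 0, 0, 0], [0, 0, 0, 0, 0], [0, 0, 0, 0, 0], [0, 0, 0, 0, 0]],
])

```text
clock: 13.55
tool_pos: [0.6621, 0.1583, 0.1217]
ee_rot: [0.452, -0.513, 0.577, -0.446]
wrist_force: [0.9, -0.5, -1.6]
opening: 0.0226
```

```bash
python3 lamp.py|tail -1
```

```text
lampyaw -100.96609910511751 lens [0.6514 0.1033 0.1237] nose in lens 0.05187096254473861 0.00046388961721781304 -0.0017056945754777147
```

Camera depth puts the lens at (0.652, 0.101, 0.126), which matches the model. Holding.

>>> servo_tool([
  [[0, 0, 0, 0, 0], [0, 0, 0, 0, 0], [0, 0, 0, 0, 0], [0, 0, 0, 0, 0], [0, 0, 0, 0, 0]],
])

```text
clock: 13.97
tool_pos: [0.6621, 0.1582, 0.1216]
ee_rot: [0.452, -0.514, 0.577, -0.446]
wrist_force: [0.2, -0.5, -2.2]
opening: 0.0226
```

>>> servo_tool([
  [[0, 0, 0, 0, 0], [0, 0, 0, 0, 0], [0, 0, 0, 0, 0], [0, 0, 0, 0, 0], [0, 0, 0, 0, 0]],
])

```text
clock: 14.38
tool_pos: [0.6621, 0.1581, 0.1217]
ee_rot: [0.452, -0.514, 0.577, -0.446]
wrist_force: [0.7, -0.3, -1.5]
opening: 0.0224
```

>>> servo_tool([
  [[0, 0, 0, 0, 0], [0, 0, 0, 0, 0], [0, 0, 0, 0, 0], [0, 0, 0, 0, 0], [0, 0, 0, 0, 0]],
])

```text
clock: 14.8
tool_pos: [0.6621, 0.1582, 0.1217]
ee_rot: [0.452, -0.514, 0.577, -0.446]
wrist_force: [-0.3, 0.3, -1.6]
opening: 0.0228
```

>>> servo_tool([
  [[0, 0, 0, 0, 0], [0, 0, 0, 0, 0], [0, 0, 0, 0, 0], [0, 0, 0, 0, 0], [0, 0, 0, 0, 0]],
])

```text
clock: 15.22
tool_pos: [0.6621, 0.1582, 0.1217]
ee_rot: [0.452, -0.514, 0.577, -0.446]
wrist_force: [1.1, -0.6, -0.3]
opening: 0.0226
```

>>> servo_tool([
  [[0, 0, 0, 0, 0], [0, 0, 0, 0, 0], [0, 0, 0, 0, 0], [0, 0, 0, 0, 0], [0, 0, 0, 0, 0]],
])

```text
clock: 15.63
tool_pos: [0.6621, 0.1582, 0.1217]
ee_rot: [0.452, -0.514, 0.577, -0.446]
wrist_force: [-0.5, -0.6, -1.6]
opening: 0.0221
```

```bash
python3 lamp.py|tail -1
```

```text
lampyaw -100.97743652876309 lens [0.6514 0.1032 0.1237] nose in lens 0.051762094343306246 0.0004338468127733571 -0.001676944643890274
```

>>> servo_tool([
  [[4, 20, 3, 0, 0], [0, 15, 8, 7, 0], [-10, 12, 8, 7, 0], [-12, 12, 8, 7, 0], [-14, 12, 5, 7, 0]],
])

```text
clock: 16.05
tool_pos: [0.6303, 0.2282, 0.1518]
ee_rot: [-0.565, 0.387, -0.45, 0.573]
wrist_force: [0.9, 0.0, -1.3]
opening: 0.0224
```

>>> servo_tool([
  [[-15, 10, 0, 7, 0], [-15, 10, 0, 7, 0], [-15, 10, 0, 7, 0], [-15, 10, 0, 7, 0], [-15, 10, 0, 7, 0]],
])

```text
clock: 16.47
tool_pos: [0.5523, 0.2813, 0.1542]
ee_rot: [-0.656, 0.193, -0.253, 0.684]
wrist_force: [-0.7, 0.2, -0.6]
opening: 0.0225
```

>>> servo_tool([
  [[-15, 8, 0, 7, 0], [-15, 8, 0, 7, 0], [-15, 8, 0, 7, 0], [-15, 5, 0, 7, 0], [0, 0, 0, 0, 0]],
])

```text
clock: 16.88
tool_pos: [0.4869, 0.3134, 0.1551]
ee_rot: [-0.683, 0.022, -0.074, 0.727]
wrist_force: [0.1, 0.6, -1.1]
opening: 0.0227
```

```bash
python3 lamp.py
```

```text
16.8833 tcp [0.4869 0.3134 0.1551] F [ 0.124   0.627  -1.0919] T [-0.0611  0.0574  0.0126] op 0.022657956685335157 y [ 0.0764  0.0568 -0.9955] z [0.1333 0.9888 0.0667]
theta -17.139564027753504 rad mm 87.57721010336036 along 463.6599156059311 Ftan(resist) 0.09158874090000309 Frad -1.1143643125023743
lampyaw -7.674763321414101 lens [0.5424 0.3059 0.1571] nose in lens 0.13256231536455965 -0.23802813104871504 -0.03507277441464446
```

>>> servo_tool([
  [[-6, 1, -33, 4, 0], [-6, 1, -33, 4, 0], [-4, 0, -25, 0, 0], [-3, 0, -15, 0, 0], [0, 0, 0, 0, 0]],
])

```text
clock: 17.3
tool_pos: [0.4698, 0.3155, 0.0494]
ee_rot: [-0.681, -0.027, -0.028, 0.731]
wrist_force: [-0.2, -0.9, -1.4]
opening: 0.0226
```

>>> servo_tool([
  [[-2, 0, -16, 0, 0], [-1, 0, -8, 0, 0], [0, 0, -4, 0, 0], [0, 0, -2, 0, 0], [0, 0, 0, 0, 0]],
])

```text
clock: 17.72
tool_pos: [0.4705, 0.3156, 0.0221]
ee_rot: [-0.68, -0.025, -0.032, 0.732]
wrist_force: [0.7, 0.6, -0.7]
opening: 0.0226
```

```bash
python3 st.py|head -1
python3 - <<'E'
from fit import *
im,d=optics.camera('side');cv2.imwrite('pics/s10.png',cv2.resize(im[140:200,250:350],None,fx=6,fy=6,interpolation=2))
E
```

```text
17.7167 tcp [0.4705 0.3156 0.0221] F [ 0.7098  0.5784 -0.6661] T [-0.0266  0.0943  0.0205] op 0.022588677358413092 y [ 0.0818  0.0721 -0.994 ] z [0.007  0.9973 0.073 ]
```

View pics/s10.png

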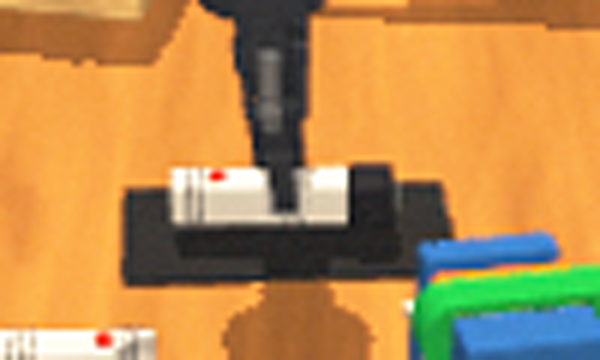

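>>> servo_tool([
  [[0, 0, -4, 0, 0], [0, 0, -4, 0, 0], [0, 0, -2, 0, 0], [0, 0, 0, 0, 0]],
])

```text
clock: 18.1
tool_pos: [0.4726, 0.3166, 0.0147]
ee_rot: [-0.679, -0.027, -0.034, 0.733]
wrist_force: [-0.1, -0.1, -0.6]
opening: 0.0223
```

>>> servo_tool([
  [[0, 0, -3, 0, 0], [0, 0, -2, 0, 0], [0, 0, 0, 0, 0]],
])

```text
clock: 18.35
tool_pos: [0.4737, 0.3174, 0.0143]
ee_rot: [-0.679, -0.028, -0.035, 0.733]
wrist_force: [-1.8, -0.7, 0.6]
opening: 0.0225
```

>>> servo_tool([
  [[0, 0, 0, 0, 0.4], [0, 0, 0, 0, 0.5], [0, 0, 0, 0, 0.6], [0, 0, 3, 0, 0.6], [0, 0, 15, 0, 0.6]],
])

```text
clock: 18.77
tool_pos: [0.4727, 0.3169, 0.0303]
ee_rot: [-0.679, -0.027, -0.034, 0.733]
wrist_force: [-0.2, 0.3, 0.1]
opening: 0.0513
```

>>> servo_tool([
  [[0, 0, 30, 0, 0.6], [0, 0, 35, 0, 0.6], [0, 0, 35, 0, 0.6], [-10, -5, 30, 0, 0.6], [-10, -30, 0, 0, 0.6]],
])

```text
clock: 19.18
tool_pos: [0.4513, 0.283, 0.1658]
ee_rot: [-0.679, -0.027, -0.033, 0.733]
wrist_force: [1.3, 0.6, 1.4]
opening: 0.0513
```

>>> servo_tool([
  [[-15, -35, 0, 0, 0.6], [-15, -35, 0, 0, 0.6], [0, 0, 0, 0, 0.6], [0, 0, 0, 0, 0.6]],
])

```text
clock: 19.52
tool_pos: [0.4194, 0.2081, 0.1691]
ee_rot: [-0.679, -0.029, -0.035, 0.733]
wrist_force: [0.5, 0.5, -0.7]
opening: 0.0513
```

```bash
python3 st.py|head -1
python3 - <<'E'
from fit import *
a=[]
for n in('top','side'):
    im,d=optics.camera(n);P=cloud(n,im,d)
    a.append(cv2.resize(im,(395,247)) if 0 else im[100:300,170:470])
    if n=='top':
        m=(P[...,2]>.016)&(P[...,2]<.05)&(P[...,1]>.27)&(P[...,1]<.37)&(P[...,0]>.37)&(P[...,0]<.56)
        q=P[m];print('lamp',m.sum(),cv2.minAreaRect(q[:,:2].astype(np.float32)),np.percentile(q[:,2],[10,50,90]))
    for l in('red_spool','jar'): print(n,l,[(x['at'],world(n,[x['at']],d)) for x in nets.spot_in(n,l)[:1]])
cv2.imwrite('pics/f.png',cv2.resize(np.vstack(a),None,fx=1.5,fy=1.5))
E
```

```text
19.5167 tcp [0.4194 0.2081 0.1691] F [ 0.5425  0.4644 -0.7389] T [-0.0483  0.0002  0.0145] op 0.05127018594544122 y [ 0.091   0.0757 -0.993 ] z [0.0049 0.9971 0.0765]
lamp 130 ((0.5100675821304321, 0.3159272372722626), (0.03822207450866699, 0.02906567044556141), 2.819556713104248) [0.024492   0.02745729 0.03005152]
top red_spool [([426.7, 158.4], array([[ 0.61994406, -0.29393393,  0.04444949]]))]
top jar [([435.9, 213.9], array([[ 0.45794461, -0.31281683,  0.05714523]]))]
side red_spool [([299.0, 175.4], array([[0.47523303, 0.30767388, 0.01940754]]))]
side jar [([287.7, 344.9], array([[ 0.45928704, -0.34302536,  0.05679994]]))]
```

View pics/f.png

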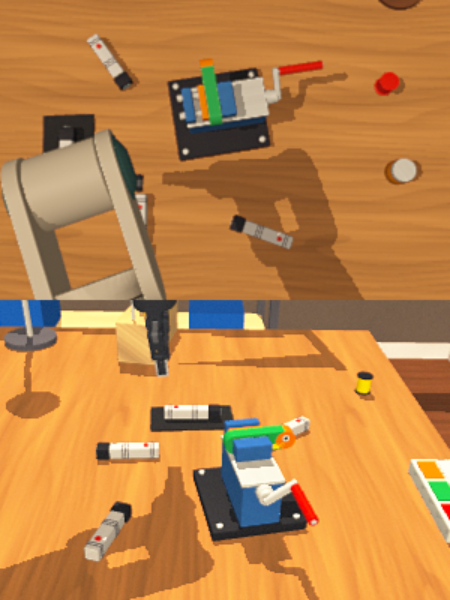

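```bash
python3 -c "
from plant import ctrl
print(ctrl.close_job(), ctrl.get_obs()['clock'])"
```

```text
the job is handed in; nothing more can be done
the job is handed in; nothing more can be done
```

The job is done and handed in at about 20 s; no verdict came back.

- **Vise:** I cranked about 2.3 turns. The handle force rose from about 8 N free to 14.3 N while moving, at or just past the top of your 10–14 N "firm" range and well under the 22 N that crushes. Pictures after release show the blank upright and square between the jaws, but I could not read the jaw force directly.
- **Lamp:** I took the leftmost lamp, the one on the pad. I held it with the lens about 5.2 cm from the nose and within 2 mm of the beam line. It was steady for more than 2 s and did not touch the blank. Depth readings put the lens within about 2 mm of where I expected it.
- **Final checks:** The lamp lies flat on the pad, button up, with its middle near (0.469, 0.316). The jaws are still closed on the blank, and the gripper is open and clear of everything. In the top view the spool and jar are within 4 mm of where they started.

**What disagreed:**
- In the last top view the arm hid part of the lamp, so I worked out its middle from the visible head end.
- The network took the lamp on the pad for the red spool in the last side view, and mistook the jar for the nose in an earlier one; I ignored both.
- The tool had drifted about 7° out of vertical by the end. The lamp still came to rest flat.

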